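# Fit and hold the filter cap for a leak check

## Robot

A 6-joint arm with a two-finger parallel gripper is mounted at the origin on the work surface. World frame = base frame: x ahead of the robot, y to its left, z up, the work surface at z = 0. Lengths are in m, angles in rad, forces in N, time in s.
With the tool pointing down it reaches from about 0.35 to 0.975 m from the base axis. Payload 4.9 kg.
Tool frame: the origin (TCP) lies midway between the tips of the shut fingers; the grasp point (between the pads) lies 19 mm behind it (env.grip_depth is the distance from the TCP to the grasp point, in m); z points along the fingers, y is the line along which they close (so a half turn about z gives the same grasp; the last joint's range is limited). The gripper opens to 85 mm and grips with 20 to 120 N. Pads are 22 mm wide; open, the fingers measure 114 mm over their backs; the gripper's body (76 mm by 85 mm) begins 54 mm behind the grasp point. The pads swing forward as they close: fully open they stand 13 mm farther back than shut.
Start: joints at [-1.285, 0.053, 1.613, -0, 1.476, -0.119], TCP at [0.246, -0.574, 0.231] pointing down, gripper open.
Joint ranges: [-3.01, 3.01], [-1.01, 2.22], [0.06, 2.58], [-1.02, 4.17], [0.09, 2.62], [-3.14, 3.14]. Speed limits (rad/s): [2.57, 2.57, 3.14, 3.14, 3.14, 3.14].

## Interface

Orientations are given as a unit quaternion [w, x, y, z].
In Python, from plant import monitor, cams, ticket, env gives the robot as it stands. The module is installed in compiled form; this text tells all that it offers.
- The arm moves only by the shell command python3 -m creep 'ROWS' [OPENING] [FORCE]. ROWS is JSON, a list that holds one entry, the list of rows, each a list of 4 numbers: the shift along the tool's x, y, z in mm, then the turn about the tool's z in degrees. In form: [[[x, y, z, turn], ...]]. A call has 1 to 8 rows; each row shifts and turns the commanded pose from where the row before left it, along the tool's axes as they then stand; what a row does not reach is not made up. A row lasts 1/12 s, in which the tool goes at most 41.7 mm and 7.16 degrees, less where a joint would pass 70% of its speed; a pose out of reach is approached as far as the arm can. A call is refused whole if a number of a shift passes 41.7 or a number of a turn 7.16, either way. A call with a gripper value outside its range is refused whole. OPENING is the opening, from -1 (shut) to 1 (fully open), set as the call begins (- or left out, the last holds). The fingers move at their own pace and stop on an object; FORCE is the grip in N (left out, the last holds). Time passes only in rows, so rows that do not move let the fingers close. It gives the time, the measured TCP pose, the force, the opening and the grip force at its end, in the units of the state.
- monitor.observe(): the state, without advancing time (a new reading comes with each control period).
- cams.grab_frame(name): name is "scene" or "top" or "wrist"; returns the picture (384x512x3 uint8, red, green, blue); there is no depth.
- cams.calibration(name): a dict with "mtx" (3x3 intrinsics, pixels), "R" (3x3) and "t" (3): a world point X has camera coordinates R X + t. Camera axes: x right, y down, z forward; pixel columns grow to the right and rows downward; lengths in m; the calibration is good to about 2 mm. The wrist camera is an equidistant fisheye: a pixel r from the principal point sees the ray r / f radians off the axis. A picture is of the moment at which its call begins: read the wrist's pose just before it. calibration takes no time and is no camera call; for the wrist camera it gives the pose at the moment of the call.
- ticket.sign_off(): hands the job in; it is judged then, once.
Trained networks look in the newest picture that a camera, given by its name, has taken for a name from the list of things; names that differ only in an ending like _2 or _b are one class to them, and where a whole thing is asked for, a point or a joint stands for the part that bears it (a point fixed in the world has none). Each returns a list of dicts, best first, with "score" (0 to 1); they miss things now and then, are a little off and sometimes report something else, mostly with a low value. They report only what shows in the picture. A call takes as long as a camera call.
- cams.look_for(name, camera): "location" ([x, y, z] in m, in world coordinates, good to about 4 mm: the middle of the surface that is visible of it).
- cams.trace(name, camera): "mask" (384x512 bool, what is visible of it).
- cams.pinpoint(name, camera): "location" ([x, y, z] in m, in world coordinates, good to about 4 mm: a listed point, or the origin of a listed thing).
The state is a dict: "time": time; "joint_positions": joint angles; "qd": joint speeds; "effort": joint torques, N m; "tcp_pos": TCP position; "tool_rot": TCP orientation; "ft_force": force on the tool from outside, world axes, zero at the start; "ft_torque": the same for the moment, N m; "grip_width": finger opening in m; "gripper_force": force on a finger pad.
Only numpy, scipy, OpenCV 4.12 (cv2) and the standard library are available. Lean on these libraries where they do the work, as an engineer would, in place of code of your own. Each camera call takes 0.05 s, during which the arm holds its last target. There are 200 camera calls.

## Task

Set up the bench filter stand: first swing its stiff arm round until the spout under the socket points into the beaker, and leave it there. Then take the winged filter cap out of its parking ring, lower its cross-bar through the slot of the arm's socket, push it down against the spring and twist it a quarter turn clockwise (seen from above) to the stop. Finish while still gripping the cap so, pushed in and turned against its return spring, for the leak check; do not let go, and do not knock the beaker or the things around about.

Things in the scene. Friction and masses are not known exactly. Their poses are not given: they have to be found in the camera images.
- swing_arm (a joint): Stiff hinge of the filter stand's arm (vertical axis at pivot). Rad; at 0 the arm points along the stand's own -x, growing anticlockwise seen from above; range -0.7 to 1.4. Friction about 0.8 N m (7 to 8 N at the peg); stays where left. Starts at 0.75 to 1.15; the beaker lies between about -0.3 and 0.3, so it is swung clockwise seen from above.
- pivot (a point): Point on the arm's hinge axis, 155 mm above the bench. The column's hub is 44 mm across and reaches 162 mm above the bench. The stand's foot is a grey plate 130 x 160 x 14 mm, fixed.
- peg (a point): Centre of the top of the steel peg on the arm, the handle to swing it by: upright round bar 14 mm in diameter, 49 mm free above the white arm bar, its top 190 mm above the bench, 110 mm from the hinge axis towards the socket. The arm bar is 24 mm wide, its top 141 mm above the bench.
- socket (a point): Centre of the top of the aluminium socket's lip at the arm's end, 200 mm from the hinge axis, 155 mm above the bench. z up, x along the arm from socket to column. The cup is 68 mm across. The lip is 6 mm thick, with a round opening 35 mm in diameter and a slot 15 mm wide, 60 mm long across it along this x axis. The cap's cross-bar drops through the slot onto the sprung seat inside.
- spout (a point): Centre of the lower end of the outlet spout (14 mm in diameter) under the socket, 101 mm above the bench, straight below socket.
- spring_seat (a joint): How far the socket's seat is pushed down, m: 0 at rest, stop at 0.011; spring 4 N at rest, 10 N at the stop. The seat has a groove 12 mm wide (ridges 4.5 mm high) that takes the cross-bar, at rest in line with the slot, its floor 5 mm below the lip's top. From 0.008 on the bar is clear below the lip and can turn; once turned it is caught under the lip.
- rotor (a joint): How far the seat is turned clockwise seen from above, rad: 0 at rest, stop at 1.45. A return spring of 0.12 rising to 0.24 N m turns it back when let go. The groove has about 0.11 rad of play around the bar, so the cap turns about 1.55 rad to the stop.
- cap: White filter cap, about 110 g. Origin: centre of the underside; z up, x along cross-bar and wing. Upwards: steel cross-bar 50 x 9 mm, 7 mm high (same after half a turn); neck 26 mm dia. to 18 mm; disc 64 mm dia. 18 to 38 mm; wing to grip 50 mm (x) by 14 mm (y), 38 to 68 mm. Parked upright, underside 2 mm above the bench. Seated and turned: origin 13 to 16 mm below socket, x square to the arm.
- ring_stand: The cap's parking ring, fixed to the bench: steel ring 70 mm outside, 55 mm inside, 20 mm high. Origin: centre of its underside.
- beaker: Open straight white beaker standing loose on the bench, 72 mm outside, 66 mm inside, 94 mm high, 140 g. Origin: centre of its underside. It stands close to 200 mm from the hinge axis, so the spout can be brought over it.
- beaker_mouth (a point): Centre of the beaker's rim, 94 mm above the bench.
- tip_box: Bystander: closed pipette-tip box 85 x 120 x 68 mm, loose. Origin: centre of its underside.
- plug: Bystander: round steel plug without wing or cross-bar, 44 mm in diameter, 42 mm high, loose. Origin: centre of its underside.
- reagent: Bystander: brown bottle 52 mm in diameter, 110 mm high, loose. Origin: centre of its underside.
- tube_rack: Bystander: white tube rack 70 x 130 x 30 mm with tubes up to 43 mm high, loose. Origin: centre of its underside.
- buffer: Bystander: white jar 60 mm in diameter, 85 mm high, loose. Origin: centre of its underside.

How it is judged:
By the outcome, as a careful person would: the job done as asked, in the order asked, and still so for the second after the job is handed in, while the arm keeps its last pose, push and grip.
It also fails if it takes over 67 s, if anything falls off the work surface, if the arm or the gripper's body presses on something with over 40 N, if the wrist force passes 120 N, or if a joint passes its speed limit or range.

## Working session

There is one attempt and no reset: what is moved stays moved. The work goes in short steps, Python scripts to look and compute and a shell command to move; the robot and the scene stay as the last step left them, time stands still between calls to the robot, and variables do not carry over. Pictures are saved under pics/ and viewed, at most 10 in all, crops included, and the job is handed in when it is done.

```bash
mkdir -p pics
cat > h.py <<'E'
import numpy as np,cv2
from plant import monitor,cams,ticket,env
def st():
    s=monitor.observe();print('t',round(s['time'],2),'tcp',np.round(s['tcp_pos'],4),'q',np.round(s['tool_rot'],3),'F',np.round(s['ft_force'],1),'T',np.round(s['ft_torque'],2),'w',round(s['grip_width'],4),'gf',round(s['gripper_force'],1),'j',np.round(s['joint_positions'],2));return s
def pp(n,c):
    r=cams.pinpoint(n,c);print(c,n,[(np.round(d['location'],4).tolist(),round(d['score'],2)) for d in r[:2]])
E
python3 - <<'E'
from h import *
s=st()
from scipy.spatial.transform import Rotation as R
q=s['tool_rot'];print(R.from_quat([q[1],q[2],q[3],q[0]]).as_matrix().round(3))
ims=[cams.grab_frame(c) for c in('scene','top')]
for c,i in zip(('scene','top'),ims): cv2.imwrite(f'pics/{c}0.png',i[...,::-1])
for n in 'pivot peg socket spout cap ring_stand beaker beaker_mouth tip_box plug reagent tube_rack buffer'.split():
    for c in('scene','top'): pp(n,c)
print(monitor.observe()['time'])
E
```

```text
t 0.0 tcp [ 0.246  -0.5739  0.23  ] q [-0.001  0.98   0.201 -0.   ] F [ 0.2 -1.  -0.1] T [ 0.02 -0.   -0.03] w 0.0853 gf 0.0 j [-1.29  0.05  1.61 -0.    1.48 -0.12]
[[ 0.919  0.394 -0.001]
 [ 0.394 -0.919  0.002]
 [ 0.    -0.002 -1.   ]]
scene pivot [([0.6747, -0.1156, 0.1554], 0.78)]
top pivot [([0.6724, -0.1145, 0.1535], 0.74)]
scene peg [([0.6373, -0.221, 0.1906], 0.83), ([0.6705, 0.1759, -0.0017], 0.2)]
top peg [([0.6385, -0.2186, 0.1912], 0.58)]
scene socket [([0.6114, -0.3051, 0.1534], 0.82)]
top socket [([0.6108, -0.3049, 0.1533], 0.82), ([0.4714, -0.0952, 0.0029], 0.32)]
scene spout [([0.6121, -0.3013, 0.0974], 0.6), ([0.5589, -0.4386, -0.0008], 0.53)]
top spout [([0.6116, -0.3031, 0.099], 0.96)]
scene cap [([0.4527, 0.2883, 0.0014], 0.7)]
top cap []
scene ring_stand []
top ring_stand [([0.4514, 0.2872, -0.0006], 0.49)]
scene beaker [([0.4707, -0.0941, -0.0003], 0.68)]
top beaker [([0.4727, -0.0958, 0.0027], 0.7)]
scene beaker_mouth [([0.471, -0.0955, 0.097], 0.95)]
top beaker_mouth [([0.4731, -0.0943, 0.0933], 0.88), ([0.4527, 0.2841, 0.001], 0.61)]
scene tip_box [([0.6728, 0.1742, -0.0025], 0.73)]
top tip_box [([0.6751, 0.1761, 0.0039], 0.85), ([0.4704, -0.0973, 0.0009], 0.25)]
scene plug [([0.4225, 0.1125, 0.0025], 0.72), ([0.6116, -0.3043, 0.0992], 0.4)]
top plug [([0.4184, 0.116, 0.0012], 0.72), ([0.4718, -0.0983, -0.0009], 0.3)]
scene reagent [([0.6062, 0.3474, 0.0004], 0.66)]
top reagent [([0.6034, 0.3481, 0.0011], 0.87)]
scene tube_rack [([0.3508, -0.289, -0.0028], 0.62)]
top tube_rack []
scene buffer [([0.5588, -0.4385, -0.0023], 0.87), ([0.6114, -0.2983, 0.1527], 0.57)]
top buffer [([0.5589, -0.4431, 0.0004], 0.75)]
1.4
```

View pics/scene0.png

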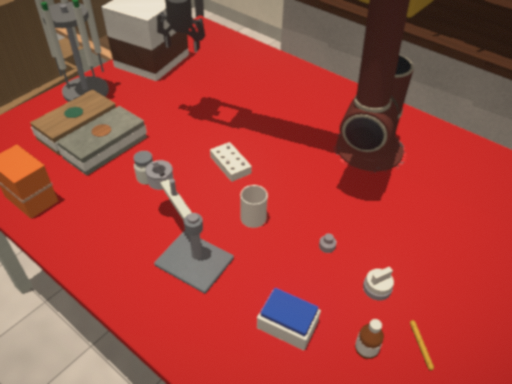

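View pics/top0.png

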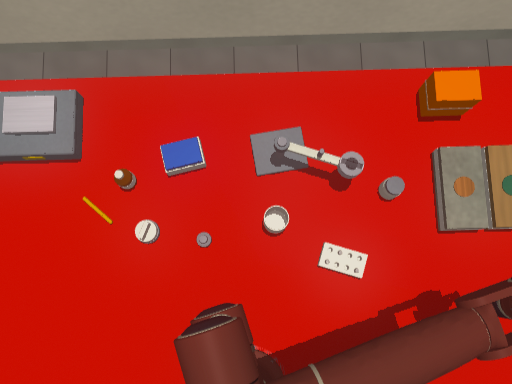

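Both pictures agree with the networks. In the top view, the pivot is at (282,144), the peg at (320,154), the socket at (350,163), the beaker at (276,220) and the cap with its diagonal wing at (147,231). The arm must swing about 77° clockwise. I'll go above the peg first.

```bash
python3 -m creep '[[[31,-10.7,0,0],[31,-10.7,0,0],[31,-10.7,0,0],[31,-10.7,0,0],[31,-10.7,0,0],[31,-10.7,0,0],[31,-10.7,0,0],[31,-10.7,0,0]]]' 1; python3 -m creep '[[[31,-10.7,0,0],[31,-10.7,0,0],[31,-10.7,0,0],[31,-10.7,0,0],[31,-10.7,0,0],[31,-10.7,0,0],[31,-10.7,0,0],[31,-10.7,0,0]]]'
python3 -m creep '[[[0,0,0,-7],[0,0,0,-7],[0,0,0,-7],[0,0,0,-7],[0,0,0,-7],[0,0,0,-7],[0,0,0,-6.6],[0,0,0,0]]]'
cat >> h.py <<'E'
from scipy.spatial.transform import Rotation as Ro
def to(x,y,z=None,yaw=None):
    "shift in tool axes (mm) to world target, and turn (deg) for tool-x yaw"
    s=monitor.observe();q=s['tool_rot'];M=Ro.from_quat([q[1],q[2],q[3],q[0]]).as_matrix();p=s['tcp_pos']
    d=np.array([x,y,p[2] if z is None else z])-p
    y0=np.degrees(np.arctan2(M[1,0],M[0,0]));print('shift',(M.T@d*1000).round(1),'yaw',y0.round(2),'turn',None if yaw is None else round((y0-yaw+180)%360-180,1))
E
python3 - <<'E'
from h import *
st()
for c in('top','scene','wrist'): im=cams.grab_frame(c);pp('peg',c);pp('socket',c);pp('pivot',c)
cv2.imwrite('pics/w1.png',im[...,::-1])
to(0.638,-0.22,0.152,71.8)
E
```

```text
time: 2.07
tcp_pos: [0.4414, -0.3969, 0.2315]
tool_rot: [0.0, 0.98, 0.201, 0.0]
ft_force: [0.0, -1.2, 1.3]
grip_width: 0.0857
gripper_force: 0.0
time: 2.73
tcp_pos: [0.6357, -0.2204, 0.2313]
tool_rot: [0.0, 0.98, 0.201, 0.0]
ft_force: [1.2, -0.5, 0.2]
grip_width: 0.0855
gripper_force: 0.0
time: 3.4
tcp_pos: [0.6346, -0.2218, 0.2312]
tool_rot: [-0.0, 0.81, 0.587, -0.0]
ft_force: [-0.0, 0.5, 0.1]
grip_width: 0.0854
gripper_force: 0.0
t 3.4 tcp [ 0.6346 -0.2218  0.2312] q [-0.     0.81   0.587 -0.   ] F [-0.   0.5  0.1] T [-0.03  0.   -0.02] w 0.0854 gf 0.0 j [-0.45  0.16  1.5   0.    1.48 -0.13]
top peg [([0.6101, -0.3033, 0.1522], 0.57)]
top socket [([0.61, -0.307, 0.1524], 0.92)]
top pivot [([0.6724, -0.1134, 0.1512], 0.84), ([0.4537, 0.2864, 0.0032], 0.2)]
scene peg []
scene socket [([0.6108, -0.3035, 0.1555], 0.58)]
scene pivot [([0.6772, -0.1173, 0.156], 0.73), ([0.6136, -0.303, 0.1528], 0.73)]
wrist peg [([0.6766, -0.1193, 0.1573], 0.19)]
wrist socket [([0.6095, -0.3041, 0.1537], 0.96)]
wrist pivot [([0.6751, -0.1194, 0.1558], 0.64), ([0.4723, -0.0944, 0.0947], 0.29)]
shift [ 2.7  2.6 79.3] yaw 71.78 turn -0.0
```

View pics/w1.png

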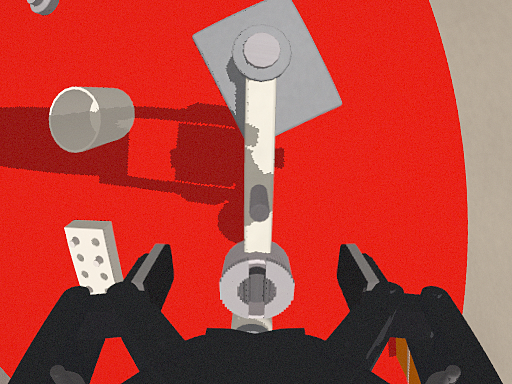

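The wrist view shows the arm bar vertical, with the peg at (259,200) midway between the pads (about column 256), so the alignment is good. Next I descend and grip the peg.

```bash
python3 -m creep '[[[3,2.5,0,0],[0,0,20,0],[0,0,20,0],[0,0,20,0],[0,0,17,0],[0,0,0,0]]]'; python3 -m creep '[[[0,0,0,0],[0,0,0,0],[0,0,0,0],[0,0,0,0],[0,0,0,0],[0,0,0,0],[0,0,0,0],[0,0,0,0]]]' -1 50
python3 - <<'E'
from h import *
st()
E
```

```text
time: 4.5
tcp_pos: [0.6357, -0.2184, 0.1491]
tool_rot: [-0.004, 0.81, 0.586, -0.002]
ft_force: [-1.3, -0.1, -0.5]
grip_width: 0.0858
gripper_force: 0.0
time: 5.17
tcp_pos: [0.6383, -0.2199, 0.1554]
tool_rot: [0.001, 0.81, 0.586, 0.0]
ft_force: [-1.6, 1.4, 4.5]
grip_width: 0.0127
gripper_force: 48.7
t 5.17 tcp [ 0.6383 -0.2199  0.1554] q [0.001 0.81  0.586 0.   ] F [-1.6  1.4  4.5] T [ 0.09  0.25 -0.02] w 0.0127 gf 48.7 j [-0.44  0.22  1.56 -0.    1.36 -0.12]
```

```bash
python3 -m creep '[[[0.27,-7.67,0,4],[0.27,-7.67,0,4],[0.27,-7.67,0,4],[0.27,-7.67,0,4],[0.27,-7.67,0,4],[0.27,-7.67,0,4],[0.27,-7.67,0,4],[0.27,-7.67,0,4]]]'; python3 -m creep '[[[0.27,-7.67,0,4],[0.27,-7.67,0,4],[0.27,-7.67,0,4],[0.27,-7.67,0,4],[0.27,-7.67,0,4],[0.27,-7.67,0,4],[0.27,-7.67,0,4],[0,0,0,0]]]'
python3 - <<'E'
from h import *
st()
for c in('top','scene','wrist'):
    im=cams.grab_frame(c)
    for n in('socket','spout','pivot','beaker_mouth'):pp(n,c)
to(0,0,0,174.3-180)
E
```

```text
time: 5.83
tcp_pos: [0.5897, -0.1864, 0.1555]
tool_rot: [0.002, 0.941, 0.339, 0.002]
ft_force: [7.6, -3.4, -0.8]
grip_width: 0.0126
gripper_force: 49.6
time: 6.5
tcp_pos: [0.5658, -0.1375, 0.1554]
tool_rot: [0.001, 0.995, 0.103, 0.002]
ft_force: [3.7, 0.3, 2.7]
grip_width: 0.0125
gripper_force: 49.7
t 6.5 tcp [ 0.5658 -0.1375  0.1554] q [0.001 0.995 0.103 0.002] F [3.7 0.3 2.7] T [ 0.08 -0.37  0.15] w 0.0125 gf 49.7 j [-0.37  0.01  1.79  0.    1.34  1.  ]
top socket []
top spout [([0.5644, -0.1374, 0.1928], 0.53)]
top pivot [([0.4199, 0.1155, 0.0007], 0.7), ([0.6761, 0.1759, 0.003], 0.47)]
top beaker_mouth []
scene socket [([0.4819, -0.1542, 0.1556], 0.81)]
scene spout [([0.4829, -0.1543, 0.0981], 0.95)]
scene pivot [([0.6755, -0.1135, 0.1552], 0.98)]
scene beaker_mouth [([0.4728, -0.0998, 0.0973], 0.67)]
wrist socket []
wrist spout []
wrist pivot []
wrist beaker_mouth []
shift [-526.  -250.7  154. ] yaw 11.84 turn 17.5
```

```bash
python3 -m creep '[[[0.3,-8.25,0,4.3],[0.3,-8.25,0,4.3],[0.3,-8.25,0,4.3],[0.3,-8.25,0,4.3],[0,0,0,0],[0,0,0,0]]]'
python3 - <<'E'
from h import *
st();
for c in('scene',):
    im=cams.grab_frame(c)
    for n in('socket','spout','pivot','beaker_mouth'):pp(n,c)
to(0,0,0,-5.5)
E
```

```text
time: 7.75
tcp_pos: [0.5638, -0.1051, 0.1554]
tool_rot: [0.0, 0.999, -0.046, 0.001]
ft_force: [3.5, 0.4, 5.7]
grip_width: 0.0126
gripper_force: 50.2
t 7.75 tcp [ 0.5638 -0.1051  0.1554] q [ 0.     0.999 -0.046  0.001] F [3.5 0.4 5.7] T [ 0.15 -0.51  0.24] w 0.0126 gf 50.2 j [-0.31 -0.01  1.81  0.    1.34  1.35]
scene socket [([0.4775, -0.0958, 0.1573], 0.69), ([0.4713, -0.0978, 0.0944], 0.65)]
scene spout [([0.4766, -0.0931, 0.1004], 0.82), ([0.5585, -0.4367, -0.0008], 0.65)]
scene pivot [([0.6732, -0.1168, 0.1543], 0.7)]
scene beaker_mouth [([0.4721, -0.0955, 0.0931], 0.93)]
shift [-571.5  -52.8  154. ] yaw -5.27 turn 0.2
```

```bash
python3 -m creep '[[[0,0,0,0],[0,0,0,0],[0,0,0,0],[0,0,0,0],[0,0,-20,0],[0,0,-30,0],[0,0,-40,0],[0,0,0,0]]]' 1; python3 -m creep '[[[-12.3,-31.7,0,0],[-12.3,-31.7,0,0],[-12.3,-31.7,0,0],[-12.3,-31.7,0,0],[-12.3,-31.7,0,0],[-12.3,-31.7,0,0],[-12.3,-31.7,0,0],[-12.3,-31.7,0,0]]]'; python3 -m creep '[[[-12.3,-31.7,0,0],[-12.3,-31.7,0,0],[-12.3,-31.7,0,0],[-12.3,-31.7,0,0],[0,0,0,-7],[0,0,0,-7],[0,0,0,-7],[0,0,0,-7]]]'; python3 -m creep '[[[0,0,0,-7],[0,0,0,-7],[0,0,0,-7],[0,0,0,-7],[0,0,0,-7],[0,0,0,-7],[0,0,0,-7],[0,0,0,-7]]]';  python3 -m creep '[[[0,0,0,-7],[0,0,0,-7],[0,0,0,-7],[0,0,0,-7],[0,0,0,-7],[0,0,0,-7],[0,0,0,-7],[0,0,0,-7]]]'
python3 - <<'E'
from h import *
st()
for c in('top','scene','wrist'):
    im=cams.grab_frame(c);cv2.imwrite(f'pics/{c}2.png',im[...,::-1])
    for n in('cap','ring_stand'):pp(n,c)
for c in('top','scene'):
    for n in('socket','spout','pivot','beaker_mouth'):pp(n,c)
to(0.452,0.2865,0.044,145)
E
```

```text
time: 8.67
tcp_pos: [0.566, -0.1061, 0.2531]
tool_rot: [0.002, 0.999, -0.047, 0.006]
ft_force: [1.0, -0.9, 1.6]
grip_width: 0.0851
gripper_force: 0.0
time: 9.33
tcp_pos: [0.4878, 0.1581, 0.2439]
tool_rot: [0.0, 0.999, -0.047, -0.0]
ft_force: [0.8, 0.8, 1.1]
grip_width: 0.0855
gripper_force: 0.0
time: 10.0
tcp_pos: [0.4513, 0.2879, 0.2436]
tool_rot: [0.0, 0.98, 0.199, -0.001]
ft_force: [0.7, 1.0, 0.5]
grip_width: 0.0856
gripper_force: 0.0
time: 10.67
tcp_pos: [0.4515, 0.2875, 0.2437]
tool_rot: [-0.0, 0.772, 0.636, -0.001]
ft_force: [-0.4, 0.3, -0.7]
grip_width: 0.0854
gripper_force: 0.0
time: 11.33
tcp_pos: [0.4515, 0.2875, 0.2437]
tool_rot: [-0.0, 0.383, 0.924, -0.0]
ft_force: [0.2, -1.6, -0.0]
grip_width: 0.0855
gripper_force: 0.0
t 11.33 tcp [0.4515 0.2875 0.2437] q [-0.     0.383  0.924 -0.   ] F [ 0.2 -1.6 -0. ] T [ 0.04  0.01 -0.03] w 0.0855 gf 0.0 j [ 0.43 -0.17  1.81 -0.    1.51 -0.36]
top cap [([0.4566, 0.2828, 0.0021], 0.66)]
top ring_stand [([0.4514, 0.2854, 0.0004], 0.65), ([0.3508, -0.2875, 0.0007], 0.41)]
scene cap [([0.4523, 0.2851, 0.0009], 0.86)]
scene ring_stand [([0.451, 0.2868, -0.0018], 0.65)]
wrist cap [([0.3557, -0.284, -0.0026], 0.63), ([0.4504, 0.2842, 0.0018], 0.57)]
wrist ring_stand []
top socket [([0.476, -0.0993, 0.1532], 0.73), ([0.4525, 0.2864, 0.0013], 0.44)]
top spout [([0.477, -0.094, 0.0993], 0.72), ([0.6734, -0.1176, 0.1503], 0.28)]
top pivot [([0.675, -0.1135, 0.1508], 0.64)]
top beaker_mouth [([0.4754, -0.0977, 0.0959], 0.57)]
scene socket [([0.4748, -0.0966, 0.1537], 0.56)]
scene spout [([0.4799, -0.095, 0.0998], 0.68)]
scene pivot [([0.676, -0.1162, 0.1567], 0.76)]
scene beaker_mouth [([0.4715, -0.0959, 0.0944], 0.69)]
shift [ -1.1  -0.7 200.3] yaw 134.59 turn -10.4
```

View pics/wrist2.png

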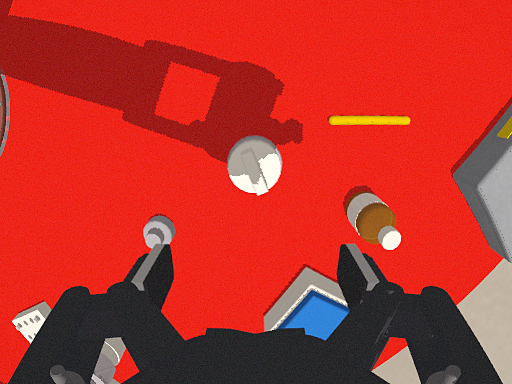

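The cap in its ring is at (254,165) in the wrist view, with its wing running from about (247,150) to (264,195). I'll zoom in for the wing angle.

```bash
cat >> h.py <<'E'
def wray(u,v,z,C):
    "wrist pixel -> world point at height z"
    K,R,t=C['mtx'],C['R'],C['t'];a=np.array([(u-K[0,2]),(v-K[1,2])]);r=np.hypot(*a);th=r/K[0,0]
    d=np.array([*(a/r*np.sin(th)),np.cos(th)]);w=R.T@d;o=-R.T@t
    return o+w*(z-o[2])/w[2]
E
python3 - <<'E'
from h import *
im=cv2.imread('pics/wrist2.png')[130:200,215:295];cv2.imwrite('pics/c2.png',cv2.resize(im,None,fx=8,fy=8,interpolation=cv2.INTER_CUBIC))
C=cams.calibration('wrist');np.savez('pics/w2cal.npz',**{k:np.array(C[k]) for k in('mtx','R','t')})
E
```

```text
(no output)
```

View pics/c2.png

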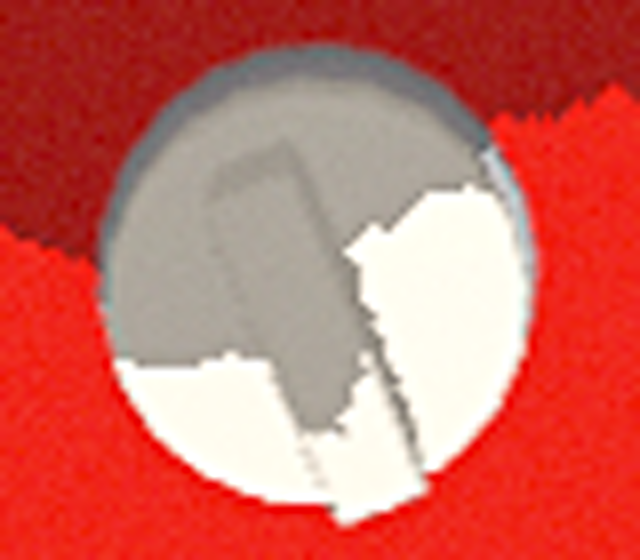

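Run:
```python
from h import *
C=np.load('pics/w2cal.npz')
P=[wray(215+x/8-.5,130+y/8-.5,0.070,C) for x,y in((212,205),(295,175),(430,490),(343,525))]
P=np.array(P);print(P.round(4),P.mean(0).round(4))
for a,b in((0,3),(1,2),(0,1),(3,2)): d=P[b]-P[a];print(np.hypot(*d[:2]).round(4),np.degrees(np.arctan2(d[1],d[0])).round(1))
# disc ellipse, z=.040
D=np.array([wray(215+x/8-.5,130+y/8-.5,.040,C) for x,y in((320,75),(112,290),(530,290),(240,490))]);print(D.round(4))
```

```text
[[0.4281 0.2911 0.07  ]
 [0.4332 0.3019 0.07  ]
 [0.4778 0.2834 0.07  ]
 [0.4727 0.2712 0.07  ]] [0.453  0.2869 0.07  ]
0.0489 -24.0
0.0482 -22.6
0.012 64.6
0.0132 67.5
[[0.4287 0.3112 0.04  ]
 [0.4292 0.2664 0.04  ]
 [0.4737 0.3103 0.04  ]
 [0.4646 0.2574 0.04  ]]
```

```bash
python3 -m creep '[[[-1.4,0,0,0],[0,0,0,-5.45],[0,0,0,-5.45],[0,0,0,-5.45],[0,0,0,-5.45],[0,0,30,0],[0,0,30,0],[0,0,30,0]]]'; python3 -m creep '[[[0,0,30,0],[0,0,30,0],[0,0,20,0],[0,0,15,0],[0,0,12,0],[0,0,0,0],[0,0,0,0]]]'; python3 -m creep '[[[0,0,0,0],[0,0,0,0],[0,0,0,0],[0,0,0,0],[0,0,0,0],[0,0,0,0],[0,0,0,0],[0,0,0,0]]]' -1 100
python3 - <<'E'
from h import *
st();to(.4525,.2865,.044,156.4)
E
```

```text
time: 12.85
tcp_pos: [0.4533, 0.2869, 0.1542]
tool_rot: [0.001, 0.205, 0.979, 0.001]
ft_force: [-0.5, -0.0, -0.7]
grip_width: 0.0854
gripper_force: 0.0
time: 13.43
tcp_pos: [0.4527, 0.2867, 0.0472]
tool_rot: [-0.0, 0.205, 0.979, -0.0]
ft_force: [-0.7, -0.1, 0.5]
grip_width: 0.0853
gripper_force: 0.0
time: 14.1
tcp_pos: [0.4532, 0.287, 0.048]
tool_rot: [0.0, 0.205, 0.979, 0.0]
ft_force: [-0.1, -0.4, 4.5]
grip_width: 0.0121
gripper_force: 98.6
t 14.1 tcp [0.4532 0.287  0.048 ] q [0.    0.205 0.979 0.   ] F [-0.1 -0.4  4.5] T [-0.06  0.07  0.02] w 0.0121 gf 98.6 j [ 0.43  0.03  1.96  0.    1.15 -0.73]
shift [ 0.4 -0.7  4. ] yaw 156.39 turn -0.0
```

```bash
python3 -m creep '[[[0,0,-10,0],[0,0,-20,0],[0,0,-30,0],[0,0,-40,0],[0,0,-40,0],[0,0,-40,0],[0,0,-15,0],[0,0,0,0]]]'; python3 -m creep '[[[-14.45,-28.5,0,0],[-14.45,-28.5,0,0],[-14.45,-28.5,0,0],[-14.45,-28.5,0,0],[-14.45,-28.5,0,0],[-14.45,-28.5,0,0],[-14.45,-28.5,0,0],[-14.45,-28.5,0,0]]]'; python3 -m creep '[[[-14.45,-28.5,0,0],[-14.45,-28.5,0,0],[-14.45,-28.5,0,0],[-14.45,-28.5,0,0],[0,0,0,-6.1],[0,0,0,-6.1],[0,0,0,-6.1],[0,0,0,0]]]'
python3 - <<'E'
from h import *
st()
for c in('top','scene','wrist'):
    im=cams.grab_frame(c);cv2.imwrite(f'pics/{c}3.png',im[...,::-1])
    for n in('cap','socket','pivot','peg','spout','beaker_mouth'):pp(n,c)
to(0.475,-0.097,None,174.7)
im=cv2.imread('pics/scene3.png')[100:280,130:330];im=cv2.resize(im,None,fx=3,fy=3,interpolation=3)
w=cv2.imread('pics/wrist3.png')[60:320,120:400];w=cv2.resize(w,(580,540))
cv2.imwrite('pics/cmb3.png',cv2.resize(np.hstack([im,w]),(800,366)))
E
```

```text
time: 14.77
tcp_pos: [0.455, 0.2878, 0.2489]
tool_rot: [0.004, 0.205, 0.979, 0.003]
ft_force: [1.6, -1.1, -1.2]
grip_width: 0.0115
gripper_force: 97.9
time: 15.43
tcp_pos: [0.4659, 0.0302, 0.2398]
tool_rot: [-0.002, 0.204, 0.979, -0.0]
ft_force: [0.5, 0.7, -1.4]
grip_width: 0.0124
gripper_force: 98.1
time: 16.1
tcp_pos: [0.4734, -0.096, 0.2398]
tool_rot: [-0.002, 0.046, 0.999, 0.001]
ft_force: [0.2, 0.7, -1.0]
grip_width: 0.0118
gripper_force: 98.3
t 16.1 tcp [ 0.4734 -0.096   0.2398] q [-0.002  0.046  0.999  0.001] F [ 0.2  0.7 -1. ] T [ 0.03  0.   -0.01] w 0.0118 gf 98.3 j [-0.35 -0.3   1.92  0.    1.52 -1.83]
top cap [([0.4766, -0.0973, 0.1955], 0.66), ([0.4766, -0.098, 0.1016], 0.27)]
top socket [([0.5659, -0.1052, 0.1931], 0.74), ([0.4752, -0.0996, 0.1527], 0.73)]
top pivot [([0.6749, -0.1144, 0.1527], 0.67), ([0.5587, -0.4449, 0.0018], 0.41)]
top peg [([0.5668, -0.1036, 0.1903], 0.96), ([0.4779, -0.0966, 0.0982], 0.73)]
top spout [([0.4768, -0.0968, 0.0991], 0.64), ([0.6041, 0.346, 0.0038], 0.63)]
top beaker_mouth [([0.4753, -0.0958, 0.0972], 0.51)]
scene cap [([0.476, -0.0942, 0.1969], 0.87), ([0.4768, -0.099, 0.1003], 0.38)]
scene socket [([0.4763, -0.0961, 0.1534], 0.73)]
scene pivot [([0.6763, -0.115, 0.1552], 0.57)]
scene peg [([0.5657, -0.1105, 0.1886], 0.83)]
scene spout [([0.5603, -0.4372, -0.0015], 0.74), ([0.4762, -0.0967, 0.1037], 0.6)]
scene beaker_mouth [([0.4706, -0.0981, 0.097], 0.93)]
wrist cap [([0.4719, -0.0975, 0.1983], 0.76)]
wrist socket []
wrist pivot []
wrist peg [([0.5697, -0.1071, 0.1854], 0.96), ([0.5581, -0.4371, 0.0006], 0.74)]
wrist spout [([0.4798, -0.0997, 0.102], 0.92)]
wrist beaker_mouth []
shift [-0.4 -0.9  0. ] yaw 174.69 turn -0.0
```

View pics/cmb3.png

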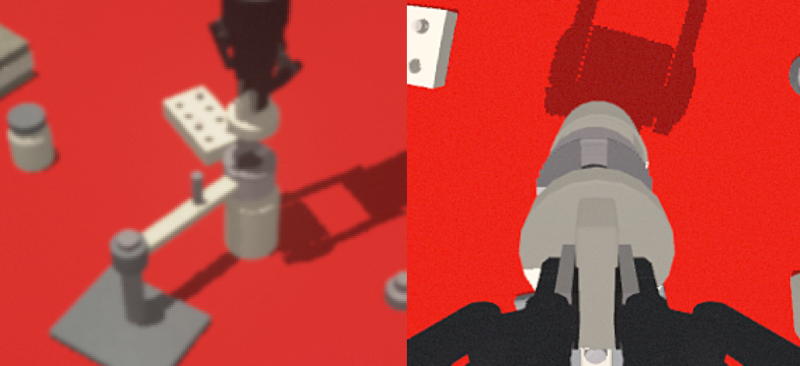

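The cap is held straight above the socket. In the wrist view, the wing (column about 597) lines up with the slot (column about 596). Next I lower it to the seat.

```bash
python3 -m creep '[[[-0.4,-0.8,0,0],[0,0,15,0],[0,0,15,0],[0,0,5,0],[0,0,0,0]]]'; python3 -c "from h import *;st();to(.475,-.0968,.201,174.7)"; python3 -m creep '[[[0,0,2,0],[0,0,2,0],[0,0,2,0],[0,0,2,0],[0,0,0,0]]]';python3 -c "from h import *;st();to(.475,-.0968,.196,174.7)"
```

```text
time: 17.57
tcp_pos: [0.4739, -0.0966, 0.2054]
tool_rot: [-0.002, 0.046, 0.999, 0.001]
ft_force: [0.0, 0.0, -1.6]
grip_width: 0.0122
gripper_force: 98.3
t 17.57 tcp [ 0.4739 -0.0966  0.2054] q [-0.002  0.046  0.999  0.001] F [ 0.   0.  -1.6] T [-0.02  0.02  0.07] w 0.0122 gf 98.3 j [-0.36 -0.28  1.96 -0.    1.46 -1.83]
shift [-1.1 -0.1  4.4] yaw 174.69 turn -0.0
time: 17.98
tcp_pos: [0.4749, -0.0969, 0.1992]
tool_rot: [-0.0, 0.046, 0.999, -0.0]
ft_force: [-0.7, 0.0, -0.0]
grip_width: 0.0122
gripper_force: 98.3
t 17.98 tcp [ 0.4749 -0.0969  0.1992] q [-0.     0.046  0.999 -0.   ] F [-0.7  0.  -0. ] T [-0.01  0.03 -0.  ] w 0.0122 gf 98.3 j [-0.35 -0.27  1.97 -0.    1.45 -1.83]
shift [-0.1  0.1  3.2] yaw 174.7 turn -0.0
```

```bash
python3 -m creep '[[[0,0,1,0],[0,0,1,0],[0,0,1,0],[0,0,1,0],[0,0,0,0]]]'; python3 -c "from h import *;st()"; python3 -m creep '[[[0,0,1,0],[0,0,1,0],[0,0,1,0],[0,0,1,0],[0,0,0,0]]]';python3 -c "from h import *;st()"
```

```text
time: 18.4
tcp_pos: [0.4751, -0.0969, 0.1958]
tool_rot: [0.0, 0.046, 0.999, -0.0]
ft_force: [-1.6, 0.9, 2.7]
grip_width: 0.012
gripper_force: 98.6
t 18.4 tcp [ 0.4751 -0.0969  0.1958] q [ 0.     0.046  0.999 -0.   ] F [-1.6  0.9  2.7] T [0.11 0.16 0.04] w 0.012 gf 98.6 j [-0.35 -0.27  1.97  0.    1.44 -1.83]
time: 18.82
tcp_pos: [0.4752, -0.097, 0.1916]
tool_rot: [0.0, 0.046, 0.999, -0.0]
ft_force: [-3.0, 0.9, 3.7]
grip_width: 0.0119
gripper_force: 98.9
t 18.82 tcp [ 0.4752 -0.097   0.1916] q [ 0.     0.046  0.999 -0.   ] F [-3.   0.9  3.7] T [ 0.14  0.28 -0.08] w 0.0119 gf 98.9 j [-0.35 -0.27  1.97  0.    1.43 -1.83]
```

```bash
python3 -m creep '[[[0.7,0,1,0],[0,0,1,0],[0,0,1,0],[0,0,1,0],[0,0,0,0]]]'; python3 -c "from h import *;st()"; python3 -m creep '[[[0,0,1,0],[0,0,1,0],[0,0,1,0],[0,0,0,0],[0,0,0,0]]]';python3 -c "from h import *;st()"
```

```text
time: 19.23
tcp_pos: [0.475, -0.0969, 0.188]
tool_rot: [0.001, 0.046, 0.999, -0.0]
ft_force: [-0.1, 0.4, 6.0]
grip_width: 0.012
gripper_force: 99.3
t 19.23 tcp [ 0.475  -0.0969  0.188 ] q [ 0.001  0.046  0.999 -0.   ] F [-0.1  0.4  6. ] T [ 0.22  0.   -0.02] w 0.012 gf 99.3 j [-0.36 -0.26  1.98  0.    1.42 -1.83]
time: 19.65
tcp_pos: [0.475, -0.097, 0.1855]
tool_rot: [0.001, 0.046, 0.999, -0.0]
ft_force: [-1.3, 0.8, 7.9]
grip_width: 0.0122
gripper_force: 99.5
t 19.65 tcp [ 0.475  -0.097   0.1855] q [ 0.001  0.046  0.999 -0.   ] F [-1.3  0.8  7.9] T [ 0.23  0.16 -0.03] w 0.0122 gf 99.5 j [-0.36 -0.26  1.98  0.    1.42 -1.83]
```

```bash
python3 -m creep '[[[0,0,1,0],[0,0,0.5,0],[0,0,0,0],[0,0,0,4],[0,0,0,4],[0,0,0,4],[0,0,0,4],[0,0,0,0]]]'; python3 -c "from h import *;st()"; python3 -m creep '[[[0,0,0,4],[0,0,0,4],[0,0,0,4],[0,0,0,4],[0,0,0,0]]]';python3 -c "from h import *;st();to(.475,-.0968,.185,85.9)"
```

```text
time: 20.32
tcp_pos: [0.4754, -0.0974, 0.1849]
tool_rot: [0.002, 0.186, 0.983, -0.001]
ft_force: [-0.8, 0.3, 10.2]
grip_width: 0.0115
gripper_force: 99.8
t 20.32 tcp [ 0.4754 -0.0974  0.1849] q [ 0.002  0.186  0.983 -0.001] F [-0.8  0.3 10.2] T [0.02 0.2  0.13] w 0.0115 gf 99.8 j [-0.36 -0.26  1.98 -0.    1.42 -1.55]
time: 20.73
tcp_pos: [0.4754, -0.0974, 0.1849]
tool_rot: [0.002, 0.321, 0.947, -0.0]
ft_force: [-0.9, 0.2, 10.3]
grip_width: 0.0122
gripper_force: 99.8
t 20.73 tcp [ 0.4754 -0.0974  0.1849] q [ 0.002  0.321  0.947 -0.   ] F [-0.9  0.2 10.3] T [0.06 0.2  0.14] w 0.0122 gf 99.8 j [-0.36 -0.26  1.98 -0.    1.42 -1.27]
shift [ 0.7  0.2 -0.1] yaw 142.58 turn 56.7
```

```bash
python3 -m creep '[[[0,0,0,4],[0,0,0,4],[0,0,0,4],[0,0,0,4],[0,0,0,4],[0,0,0,4],[0,0,0,0]]]'; python3 -c "from h import *;st()"; python3 -m creep '[[[0,0,0,4],[0,0,0,4],[0,0,0,4],[0,0,0,4],[0,0,0,4],[0,0,0,4],[0,0,0,0]]]';python3 -c "from h import *;st();to(.475,-.0968,.185,85.9)"; python3 -m creep '[[[0,0,0,4],[0,0,0,4],[0,0,0,0]]]';python3 -c "from h import *;st();to(.475,-.0968,.185,85.9)"
```

```text
time: 21.32
tcp_pos: [0.4755, -0.0974, 0.1849]
tool_rot: [0.002, 0.511, 0.86, 0.0]
ft_force: [-1.3, 0.4, 8.6]
grip_width: 0.0119
gripper_force: 99.8
t 21.32 tcp [ 0.4755 -0.0974  0.1849] q [0.002 0.511 0.86  0.   ] F [-1.3  0.4  8.6] T [0.05 0.17 0.21] w 0.0119 gf 99.8 j [-0.36 -0.26  1.98 -0.    1.42 -0.85]
time: 21.9
tcp_pos: [0.4755, -0.0973, 0.1849]
tool_rot: [0.002, 0.678, 0.735, 0.001]
ft_force: [-0.5, 0.4, 10.0]
grip_width: 0.012
gripper_force: 99.8
t 21.9 tcp [ 0.4755 -0.0973  0.1849] q [0.002 0.678 0.735 0.001] F [-0.5  0.4 10. ] T [0.05 0.11 0.25] w 0.012 gf 99.8 j [-0.36 -0.26  1.98 -0.    1.42 -0.44]
shift [ 0.6 -0.5 -0.1] yaw 94.6 turn 8.7
time: 22.15
tcp_pos: [0.4755, -0.0973, 0.1849]
tool_rot: [0.002, 0.728, 0.686, 0.001]
ft_force: [0.0, 0.8, 9.0]
grip_width: 0.0117
gripper_force: 99.8
t 22.15 tcp [ 0.4755 -0.0973  0.1849] q [0.002 0.728 0.686 0.001] F [0.  0.8 9. ] T [0.04 0.13 0.25] w 0.0117 gf 99.8 j [-0.36 -0.26  1.98 -0.    1.42 -0.3 ]
shift [ 0.5 -0.6 -0.1] yaw 86.6 turn 0.7
```

```bash
for i in 1; do python3 -m creep '[[[0,0,0,1],[0,0,0,1],[0,0,0,0]]]'; python3 -c "from h import *;st();to(.475,-.0968,.185,85.9)"; python3 -m creep '[[[0,0,0,1],[0,0,0,0]]]'; python3 -c "from h import *;st();to(.475,-.0968,.185,85.9)"; done
```

```text
time: 22.4
tcp_pos: [0.4755, -0.0973, 0.1849]
tool_rot: [0.002, 0.739, 0.674, 0.001]
ft_force: [-0.5, -0.3, 10.0]
grip_width: 0.0122
gripper_force: 99.8
t 22.4 tcp [ 0.4755 -0.0973  0.1849] q [0.002 0.739 0.674 0.001] F [-0.5 -0.3 10. ] T [0.05 0.12 0.22] w 0.0122 gf 99.8 j [-0.36 -0.26  1.98 -0.    1.42 -0.26]
shift [ 0.5 -0.6 -0.1] yaw 84.7 turn -1.2
time: 22.57
tcp_pos: [0.4755, -0.0973, 0.1849]
tool_rot: [0.002, 0.745, 0.667, 0.001]
ft_force: [-0.3, 0.1, 8.8]
grip_width: 0.0121
gripper_force: 99.8
t 22.57 tcp [ 0.4755 -0.0973  0.1849] q [0.002 0.745 0.667 0.001] F [-0.3  0.1  8.8] T [0.07 0.14 0.25] w 0.0121 gf 99.8 j [-0.36 -0.26  1.98 -0.    1.42 -0.25]
shift [ 0.5 -0.6 -0.1] yaw 83.7 turn -2.2
```

```bash
python3 -m creep '[[[0,0,0,1.5],[0,0,0,0]]]'; python3 -c "from h import *;st()"; python3 -m creep '[[[0,0,0,1.5],[0,0,0,0]]]'; python3 -c "from h import *;st();to(.475,-.0968,.185,85.9)
for c in('scene','wrist'):
    im=cams.grab_frame(c);cv2.imwrite(f'pics/{c}4.png',im[...,::-1])
    for n in('cap','socket','peg','pivot','spout','beaker_mouth'):pp(n,c)
im=cv2.imread('pics/scene4.png')[100:280,130:330];im=cv2.resize(im,None,fx=3,fy=3,interpolation=3)
w=cv2.imread('pics/wrist4.png')[60:320,120:400];w=cv2.resize(w,(580,540))
cv2.imwrite('pics/cmb4.png',cv2.resize(np.hstack([im,w]),(800,366)))"
```

```text
time: 22.73
tcp_pos: [0.4755, -0.0973, 0.1849]
tool_rot: [0.002, 0.754, 0.657, 0.001]
ft_force: [0.1, 0.3, 8.8]
grip_width: 0.012
gripper_force: 99.8
t 22.73 tcp [ 0.4755 -0.0973  0.1849] q [0.002 0.754 0.657 0.001] F [0.1 0.3 8.8] T [0.07 0.09 0.21] w 0.012 gf 99.8 j [-0.36 -0.26  1.98 -0.    1.42 -0.22]
time: 22.9
tcp_pos: [0.4756, -0.0973, 0.1849]
tool_rot: [0.002, 0.762, 0.648, 0.001]
ft_force: [-1.3, 0.8, 9.0]
grip_width: 0.0119
gripper_force: 99.9
t 22.9 tcp [ 0.4756 -0.0973  0.1849] q [0.002 0.762 0.648 0.001] F [-1.3  0.8  9. ] T [0.1  0.05 0.38] w 0.0119 gf 99.9 j [-0.36 -0.26  1.98 -0.    1.42 -0.19]
shift [ 0.4 -0.6 -0.1] yaw 80.72 turn -5.2
scene cap [([0.4776, -0.0948, 0.1378], 0.83)]
scene socket [([0.4751, -0.0948, 0.1541], 0.96)]
scene peg [([0.5661, -0.1071, 0.1909], 0.87)]
scene pivot [([0.6769, -0.1178, 0.1553], 0.67)]
scene spout [([0.4783, -0.0974, 0.0991], 0.74)]
scene beaker_mouth [([0.4716, -0.0971, 0.0968], 0.84), ([0.4767, -0.0954, 0.1518], 0.51)]
wrist cap [([0.4744, -0.0998, 0.1405], 0.83)]
wrist socket []
wrist peg [([0.5652, -0.1042, 0.1853], 0.9)]
wrist pivot [([0.6735, -0.1187, 0.1529], 0.81)]
wrist spout []
wrist beaker_mouth []
```

View pics/cmb4.png

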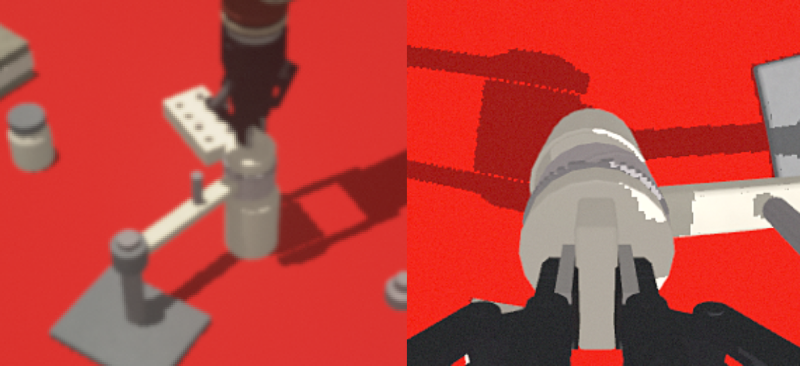

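The cap is seated and the arm and beaker haven't moved. The torque has jumped to 0.38 N m, so the cap is at the stop. I'll add a slight preload and check that it holds.

```bash
python3 -m creep '[[[0,0,0.3,0.7],[0,0,0,0],[0,0,0,0],[0,0,0,0],[0,0,0,0],[0,0,0,0]]]'; python3 -c "from h import *;st()"; python3 -m creep '[[[0,0,0,0],[0,0,0,0],[0,0,0,0],[0,0,0,0],[0,0,0,0],[0,0,0,0],[0,0,0,0]]]'; python3 -c "
from h import *
st();cams.grab_frame('scene')
for n in('peg','spout','beaker_mouth','beaker'):pp(n,'scene')"
```

```text
time: 24.1
tcp_pos: [0.4756, -0.0973, 0.1849]
tool_rot: [0.002, 0.766, 0.643, 0.001]
ft_force: [-1.1, 0.3, 9.9]
grip_width: 0.0122
gripper_force: 100.2
t 24.1 tcp [ 0.4756 -0.0973  0.1849] q [0.002 0.766 0.643 0.001] F [-1.1  0.3  9.9] T [0.11 0.18 0.48] w 0.0122 gf 100.2 j [-0.36 -0.26  1.98 -0.    1.42 -0.18]
time: 24.68
tcp_pos: [0.4756, -0.0973, 0.1848]
tool_rot: [0.002, 0.766, 0.643, 0.001]
ft_force: [-2.2, 0.7, 11.1]
grip_width: 0.012
gripper_force: 100.2
t 24.68 tcp [ 0.4756 -0.0973  0.1848] q [0.002 0.766 0.643 0.001] F [-2.2  0.7 11.1] T [0.08 0.27 0.52] w 0.012 gf 100.2 j [-0.36 -0.26  1.98 -0.    1.42 -0.18]
scene peg [([0.5634, -0.1061, 0.188], 0.7)]
scene spout [([0.4793, -0.0984, 0.1005], 0.87)]
scene beaker_mouth [([0.4718, -0.0967, 0.095], 0.76)]
scene beaker [([0.4722, -0.0948, 0.004], 0.77), ([0.4781, -0.0931, 0.1391], 0.39)]
```

The cap is held at the stop: torque 0.5 N m, push about 10 N, and the spout is over the beaker. Handing in.

```bash
python3 -c "from h import *;print(ticket.sign_off())"
```

```text
the job is handed in; nothing more can be done
None
```

The job is handed in at about 25 s: the arm was swung until the spout was over the beaker, and the cap is still gripped, pushed in and turned clockwise to the stop; the beaker hadn't moved in the last pictures, and I didn't re-measure the other things.

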